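# Charge the grinding jar and hold its lid over it for flushing

## Robot

A 6-joint arm with a two-finger parallel gripper is mounted at the origin on the work surface. World frame = base frame: x ahead of the robot, y to its left, z up, the work surface at z = 0. Lengths are in m, angles in rad, forces in N, time in s.
With the tool pointing down it reaches from about 0.275 to 0.75 m from the base axis. Payload 10.2 kg.
Tool frame: the origin (TCP) lies on the centre line of the jaws, within the pads' length; the fingertips stand 25 mm ahead of it and the grasp point (between the pads) lies 6 mm ahead of it; z points along the fingers, y is the direction in which the jaws open and shut (so a half turn about z gives the same grasp; the last joint's range is limited). The gripper opens to 85 mm and grips with 20 to 120 N. Pads are 22 mm wide; open, the fingers measure 114 mm over their backs; the gripper's body (76 mm by 85 mm) begins 54 mm behind the grasp point. The pads swing forward as they close: fully open they stand 13 mm farther back than shut.
Start: joints at [-1.424, 0.313, 1.498, -0, 1.331, -0.223], TCP at [0.19, -0.49, 0.256] pointing down, gripper open.
Joint ranges: [-2.94, 2.94], [-0.97, 2.17], [0.19, 2.56], [-1.23, 4.37], [0.02, 3.11], [-2.88, 2.88]. Speed limits (rad/s): [2.39, 2.39, 3.01, 3.14, 3.14, 3.14].

## Interface

Orientations are given as a rotation vector (axis times angle).
In Python, from plant import readout, read_camera, camera_info, arm gives the robot as it stands.
- The arm moves only by the shell command python3 -m pendant 'ROWS' [FORCE]. ROWS is JSON, a list of rows, each an object of numbers: "x", "y", "z": the shift along the tool's x, y, z in m; "ax", "ay", "az": the turn, a rotation vector about the tool's x, y, z in degrees; "hand": the closure in counts, from 0 (fully open) to 255 (shut). In form: [{"x": .., "y": .., "z": .., "ax": .., "ay": .., "az": .., "hand": ..}, ...]. A call has 1 to 12 rows; each row shifts and turns the commanded pose from where the row before left it, along the tool's axes as they then stand; what a row does not reach is not made up. A row lasts 1/8 s, in which the tool goes at most 62.5 mm and 10.7 degrees, less where a joint would pass 70% of its speed; a pose out of reach is approached as far as the arm can. A call with a gripper value outside its range is refused whole. The fingers move at their own pace and stop on an object; FORCE is the grip in N (left out, the last holds). Time passes only in rows, so rows that do not move let the fingers close. It gives the time, the measured TCP pose, the force and the opening at its end, in the units of the state.
- readout.state(): the state, without advancing time (a new reading comes with each control period).
- read_camera(name): name is "scene" or "top" or "wrist"; returns the picture (420x560x3 uint8, red, green, blue); there is no depth.
- camera_info(name): a dict with "fovy" (degrees; the focal length in pixels is half the picture's height over the tangent of half this angle, whatever the lens; pixels are square), "cx", "cy" (the principal point, pixels), "pose" (4x4, takes a point from camera to world coordinates). Camera axes: x right, y up, looking along -z (the intrinsics and any distortion apply to the point x, -y, -z); pixel columns grow to the right and rows downward; lengths in m; the calibration is good to about 2 mm. A picture is of the moment at which its call begins: read the wrist's pose just before it. camera_info takes no time and is no camera call; for the wrist camera it gives the pose at the moment of the call.
- arm.sign_off(): hands the job in, once; it reports no verdict.
The state is a dict: "time": time; "q": joint angles; "dq": joint speeds; "joint_torque": joint torques, N m; "ee_pos": TCP position; "tool_rot": TCP orientation; "force": force on the tool from outside, world axes, zero at the start; "ft_torque": the same for the moment, N m; "opening": finger opening in m.
Only numpy, scipy, OpenCV 4.12 (cv2) and the standard library are available. Lean on these libraries where they do the work, as an engineer would, in place of code of your own. Each camera call takes 0.05 s, during which the arm holds its last target. There are 200 camera calls.

## Task

Pour all six grinding balls from the orange scoop into the steel grinding jar without spilling any, and stand the empty scoop upright back on the bench. Then pick up the jar's lid by its knob, lift it over the row of bottles without disturbing them, and hold it hovering about a centimetre above the jar's mouth for the gas flush: centred, level, its two blue ears above the jar's two blue lugs, and never touching the jar. Finish while still holding the lid there, motionless; do not put it on or let go.

Things in the scene. Friction and masses are not known exactly. Their poses are not given: they have to be found in the camera images.
- scoop_center (a point): Grip centre of the loose orange weighing scoop that stands on the bench with the six balls in it: midway between its two flat upright sides, 28 mm above its underside. z up; pouring lip towards -x; the sides face +y and -y, 53 mm apart outside (pinch them here), 50 mm high, from 25 mm before (-x) to 31 mm behind (+x) this point.
- scoop_lip (a point): Middle of the scoop's pouring edge: 60 mm in front (-x) of and 12 mm above the grip centre, in the scoop's axes; 53 mm wide outside, 47 mm inside. The scoop is empty once its lip is tipped down by 50 to 55 degrees.
- scoop: The same scoop (about 0.12 kg); origin at its underside, 5 mm in front (-x) of and 28 mm below the grip centre; axes the same. Flat floor 5 mm thick and a 50 mm high back wall (+x); from 5 mm in front of the grip centre the floor rises as a 32 degree ramp to the open lip, between sides about 20 mm high above the ramp.
- ball0_center (a point): Centre of a white ceramic grinding ball, diameter 15 mm, 11 g; one of six, lying in the scoop at first.
- ball1_center (a point): Centre of a white ceramic grinding ball, diameter 15 mm, 11 g; one of six, lying in the scoop at first.
- ball2_center (a point): Centre of a white ceramic grinding ball, diameter 15 mm, 11 g; one of six, lying in the scoop at first.
- ball3_center (a point): Centre of a white ceramic grinding ball, diameter 15 mm, 11 g; one of six, lying in the scoop at first.
- ball4_center (a point): Centre of a white ceramic grinding ball, diameter 15 mm, 11 g; one of six, lying in the scoop at first.
- ball5_center (a point): Centre of a white ceramic grinding ball, diameter 15 mm, 11 g; one of six, lying in the scoop at first.
- jar: Steel grinding jar, fixed: open cylinder, outer diameter 100 mm, wall 5 mm, 70 mm high, inner floor 8 mm above the bench. Origin at the centre of its underside, z up. Two blue lugs along its +x and -x, to 70 mm from the axis, 22 mm wide, tops 62 mm above the bench. A gas inlet along its -y, to 77 mm from the axis, 25 mm above the bench.
- jar_mouth (a point): Centre of the jar's mouth, at the height of its rim (70 mm above the bench); axes as the jar's.
- lid: The jar's loose lid (about 0.16 kg) on the bench: black plug 84 mm across, 6 mm high, under a yellow disc 100 mm across, 10 mm thick; two blue ears along its +x and -x, to 70 mm from the axis, 22 mm wide, 7 to 15 mm up; on top a black square knob 26 x 26 mm, 16 to 54 mm above the underside. Origin at the centre of the plug's underside, z up.
- lid_knob (a point): Grip centre of the lid's knob, 37 mm above the lid's underside; axes as the lid's, the knob's flat faces look along +-x and +-y.
- lid_under (a point): Centre of the lid's underside (bottom of the plug); axes as the lid's.
- mat: Green mat, fixed, 330 (x) x 85 (y) x 4 mm, under the row of bottles; origin at the centre of its underside; the row runs along its x axis. It lies between the jar and the scoop and lid.
- bottle0: Loose clear bottle with a blue cap, diameter 56 mm, 105 mm high (tops 109 mm above the bench), one of a row of four on the mat; origin at the centre of its underside, z up.
- bottle1: Loose clear bottle with a blue cap, diameter 56 mm, 105 mm high (tops 109 mm above the bench), one of a row of four on the mat; origin at the centre of its underside, z up.
- bottle2: Loose clear bottle with a blue cap, diameter 56 mm, 105 mm high (tops 109 mm above the bench), one of a row of four on the mat; origin at the centre of its underside, z up.
- bottle3: Loose clear bottle with a blue cap, diameter 56 mm, 105 mm high (tops 109 mm above the bench), one of a row of four on the mat; origin at the centre of its underside, z up.
Mind the look-alikes: they are no part of the job. There is more than one size of the scoop; the job needs the smaller.

How it is judged:
On the way, in this order (a step that is already met when the one before it is completed fails the run):
1. all six balls are in the jar (horizontal distance between each of ball0_center, ball1_center, ball2_center, ball3_center, ball4_center, ball5_center and jar_mouth below 0.046 m and z of ball0_center in the frame of jar_mouth between -0.065 and -0.005 m and z of ball1_center in the frame of jar_mouth between -0.065 and -0.005 m and z of ball2_center in the frame of jar_mouth between -0.065 and -0.005 m and z of ball3_center in the frame of jar_mouth between -0.065 and -0.005 m and z of ball4_center in the frame of jar_mouth between -0.065 and -0.005 m and z of ball5_center in the frame of jar_mouth between -0.065 and -0.005 m), for 0.2 s.
2. the scoop stands upright on the bench again, let go (height (world z) of scoop_center between 0.024 and 0.032 m and angle between scoop_center's own z axis and vertical below 0.1 rad and contact force between scoop and the fingers below 0.05 N), for 0.2 s.
3. the lid passes over the bottle row, above the bottles (y of lid_under in the frame of mat between -0.06 and 0.06 m and x of lid_under in the frame of mat between -0.19 and 0.19 m and height (world z) of lid_under above 0.109 m).
At the end, for the whole second after the job is handed in: Gripper holds the lid still, not touching the jar: underside 3-20 mm above the rim, within 8 mm of the axis, level to 0.1 rad, ears along lugs to 0.2 rad; six balls in the jar; scoop upright on the bench (0.1 rad), released; bottles upright (0.15 rad), within 15 mm of their start (all of step 1 and all of step 2 and z of lid_under in the frame of jar_mouth between 0.003 and 0.02 m and horizontal distance between lid_under and jar_mouth below 0.008 m and angle between lid_under's own z axis and vertical below 0.1 rad and angle between the x axis of lid_under and the x axis of jar, either way round below 0.2 rad and contact force between lid and jar below 0.05 N and contact force between lid and the fingers above 1 N and linear speed of lid below 0.02 m/s and angle between each of bottle0, bottle1, bottle2, bottle3's own z axis and vertical below 0.15 rad and distance of each of bottle0, bottle1, bottle2, bottle3 from where it was at the start of the episode below 0.015 m); the arm keeps its last pose, push and grip.
It fails at once if a ball falls on the bench (height (world z) of any of ball0_center, ball1_center, ball2_center, ball3_center, ball4_center, ball5_center below 0.0095 m).
It fails at once if the lid touches the jar (contact force between lid and jar above 0.3 N).
It fails at once if a bottle is knocked over or shifted by more than 15 mm (angle between any of bottle0, bottle1, bottle2, bottle3's own z axis and vertical above 0.3 rad or distance of any of bottle0, bottle1, bottle2, bottle3 from where it was at the start of the episode above 0.015 m).
It also fails if it takes over 72 s, if anything falls off the work surface, if the arm or the gripper's body presses on something with over 40 N, if the wrist force passes 120 N, or if a joint passes its speed limit or range.

## Working session

There is one attempt and no reset: what is moved stays moved. The work goes in short steps, Python scripts to look and compute and a shell command to move; the robot and the scene stay as the last step left them, time stands still between calls to the robot, and variables do not carry over. Pictures are saved under pics/ and viewed, about 8 in all and at most 12, crops included, and the job is handed in when it is done.

```bash
ls; mkdir -p pics; python3 - <<'E'
from plant import readout, read_camera, camera_info
import cv2,numpy as np
for n in ("scene","top","wrist"):
    i=camera_info(n); print(n,{k:(np.round(v,4).tolist() if k=="pose" else v) for k,v in i.items()})
    cv2.imwrite(f"pics/{n}0.png",read_camera(n)[:,:,::-1])
print(readout.state())
E
```

```text
pics
scene {'fovy': 56.11115329141418, 'cx': 273.88276132421754, 'cy': 207.8762783088934, 'pose': [[-0.626, -0.6744, 0.3914, 0.786], [0.7797, -0.548, 0.3029, 0.2983], [0.0102, 0.4949, 0.8689, 0.6941], [0.0, 0.0, 0.0, 1.0]]}
top {'fovy': 46.259481244155005, 'cx': 277.9134868459928, 'cy': 208.28484548618917, 'pose': [[-0.0261, 0.9829, -0.1823, 0.3004], [-0.9996, -0.0265, -0.0, 0.0839], [-0.0048, 0.1822, 0.9832, 1.2735], [0.0, 0.0, 0.0, 1.0]]}
wrist {'fovy': 58.92752290211908, 'cx': 272.09931640188734, 'cy': 205.10134065804377, 'pose': [[0.3617, 0.894, 0.2643, 0.2581], [-0.9323, 0.3474, 0.1008, -0.4623], [-0.0017, -0.2829, 0.9592, 0.3717], [0.0, 0.0, 0.0, 1.0]]}
{'time': 0.15, 'q': array([-1.42439002e+00,  3.13322629e-01,  1.49825967e+00, -2.28568942e-05,
        1.33100715e+00, -2.23372632e-01]), 'dq': array([ 1.21350397e-03, -2.00399764e-03, -4.58928703e-03, -9.93782671e-06,
       -2.60443977e-04,  2.13271505e-04]), 'joint_torque': array([ 1.55666261e-03, -4.12367678e+01, -2.59797013e+01, -1.95668572e-04,
        3.22592037e-03, -1.26042025e-05]), 'ee_pos': array([ 0.18971131, -0.48934029,  0.25586703]), 'tool_rot': array([-3.08706767e+00, -5.77368878e-01, -2.53863898e-05]), 'force': array([ 0.51598455,  0.27683441, -0.14828201]), 'ft_torque': array([-0.01598047, -0.01894559, -0.03263477]), 'opening': 0.08572471324781679}
```

View pics/top0.png

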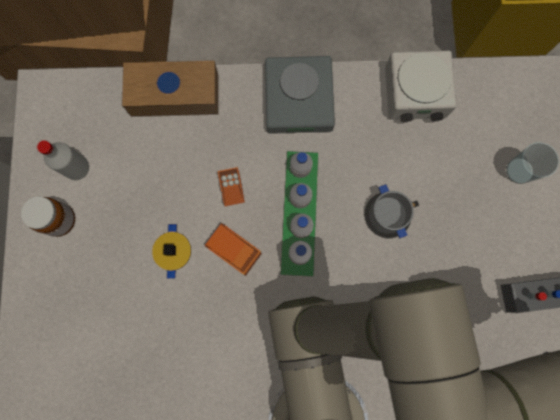

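View pics/scene0.png

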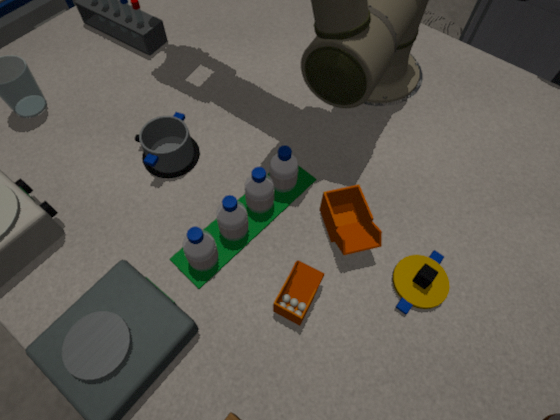

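The top view shows the candidates. Orange scoops: a small one holding six white balls at (231,187), and a larger empty one at (233,248). The small one with the balls fits the description. The lid is at (171,251), the jar at (390,213), and the bottles are near column 301, rows 160–252. I'll confirm in an enlarged crop and measure by colour.

```bash
cat > h.py <<'E'
import numpy as np, cv2
from plant import readout, read_camera, camera_info
from scipy.spatial.transform import Rotation as R
def KP(i): f=210/np.tan(np.radians(i["fovy"]/2)); return f,i["cx"],i["cy"],np.array(i["pose"])
def ray(i,uv,z):
    f,cx,cy,P=KP(i); uv=np.atleast_2d(uv).astype(float)
    d=np.c_[(uv[:,0]-cx)/f,-(uv[:,1]-cy)/f,-np.ones(len(uv))]@P[:3,:3].T
    return P[:3,3]+d*((z-P[2,3])/d[:,2])[:,None]
def proj(i,X):
    f,cx,cy,P=KP(i); c=(np.atleast_2d(X)-P[:3,3])@P[:3,:3]
    return np.c_[cx+f*c[:,0]/-c[:,2],cy-f*c[:,1]/-c[:,2]]
def comps(rgb,kind,amin=8):
    h,s,v=[c.astype(int) for c in cv2.split(cv2.cvtColor(rgb,cv2.COLOR_RGB2HSV))]
    m={"blue":(h>105)&(h<128)&(s>150)&(v>60),"yellow":(h>20)&(h<30)&(s>170)&(v>90),
       "orange":(h<16)&(s>190)&(v>80),"white":(s<60)&(v>200),"green":(h>45)&(h<80)&(s>120)}[kind]
    n,l,st,c=cv2.connectedComponentsWithStats(m.astype(np.uint8))
    return [(c[k],st[k],l==k) for k in range(1,n) if st[k,4]>=amin]
E
python3 - <<'E'
from h import *
im=cv2.imread("pics/top0.png")[:,:,::-1].copy(); i=camera_info("top")
for k,z in (("blue",.06),("yellow",.016),("orange",.03),("green",.004)):
    for c,st,m in comps(im,k):
        pts=np.argwhere(m)[:,::-1].astype(np.float32); r=cv2.boxPoints(cv2.minAreaRect(pts))
        print(k,st.tolist(),c.round(1),ray(i,c,z)[0].round(4)[:2], ray(i,r,z)[:,:2].round(3).tolist() if k in("orange","green") else "")
cv2.imwrite("pics/crop1.png",cv2.resize(im[140:290,130:430],None,fx=2.66,fy=2.66,interpolation=2)[:,:,::-1])
E
```

```text
blue [158, 73, 20, 19, 244] [167.4  82.2] [0.8715 0.3666] 
blue [299, 154, 7, 7, 35] [301.7 156.9] [0.6573 0.0195] 
blue [298, 186, 7, 8, 32] [301.  189.7] [0.5717 0.0244] 
blue [299, 218, 7, 7, 35] [302.1 220.9] [0.4917 0.0244] 
blue [169, 225, 7, 6, 36] [172.1 227.2] [0.4845 0.3491] 
blue [168, 271, 7, 6, 32] [170.7 273.8] [0.369 0.351] 
blue [555, 290, 5, 7, 28] [557.4 293.2] [ 0.2976 -0.5884] 
yellow [501, 0, 59, 5, 228] [528.5   1.5] [ 1.1061 -0.6362] 
yellow [153, 233, 37, 36, 921] [171.6 250.8] [0.4301 0.3592] 
orange [38, 142, 13, 12, 114] [ 44.1 147. ] [0.712  0.6966] [[0.707, 0.717], [0.733, 0.705], [0.718, 0.677], [0.692, 0.688]]
orange [207, 226, 39, 37, 788] [225.8 244.3] [0.4416 0.2185] [[0.442, 0.27], [0.493, 0.231], [0.437, 0.16], [0.386, 0.199]]
orange [244, 249, 5, 6, 11] [246.5 251.5] [0.422  0.1664] [[0.417, 0.173], [0.43, 0.171], [0.428, 0.162], [0.415, 0.165]]
orange [239, 257, 6, 6, 12] [242.2 259.2] [0.4028 0.1773] [[0.408, 0.185], [0.408, 0.173], [0.396, 0.173], [0.396, 0.186]]
orange [538, 293, 8, 6, 38] [541.6 295.7] [ 0.2924 -0.565 ] [[0.299, -0.557], [0.299, -0.574], [0.287, -0.573], [0.287, -0.555]]
green [288, 153, 4, 3, 8] [289.1 153.6] [0.6839 0.05  ] [[0.686, 0.053], [0.686, 0.045], [0.68, 0.045], [0.68, 0.053]]
green [285, 154, 32, 67, 529] [303.3 191.1] [0.5802 0.0157] [[0.504, 0.067], [0.686, 0.055], [0.681, -0.023], [0.499, -0.009]]
green [284, 224, 8, 16, 68] [286.4 232.8] [0.4702 0.0635] [[0.494, 0.069], [0.493, 0.051], [0.454, 0.052], [0.454, 0.07]]
green [311, 231, 3, 6, 12] [312.2 233.7] [ 0.4662 -0.0036] [[0.473, -0.001], [0.473, -0.006], [0.46, -0.005], [0.46, -0.0]]
```

View pics/crop1.png

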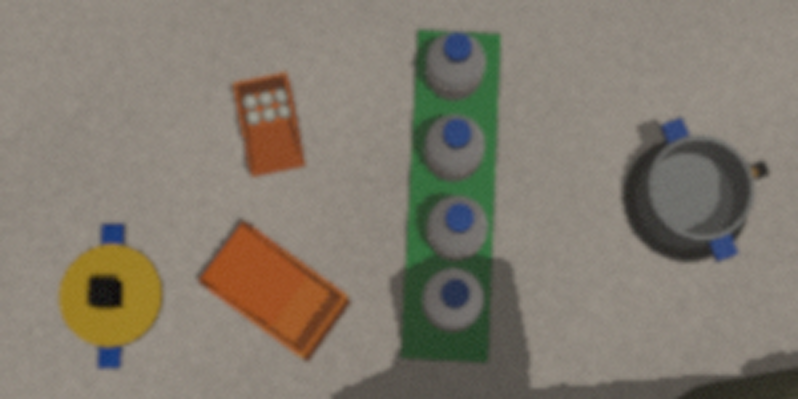

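The crop confirms it. The small scoop holds six balls at crop (267,105), with its lip pointing down the picture, towards the robot. The big scoop at (275,290) is empty. The jar lugs are at crop (675,130) and (723,248), the lid ears at (113,233) and (109,357), and the knob at (105,291).

```bash
cat > m1.py <<'E'
from h import *
i=camera_info("top"); g=lambda u,v,z: ray(i,[u/2.66+130,v/2.66+140],z)[0]
a=lambda p,q: np.degrees(np.arctan2((p-q)[1],(p-q)[0])).round(1)
b0,b1,l0,l1=g(233,84,.05),g(286,74,.05),g(250,175,.04),g(305,165,.04)
bk,lp=(b0+b1)/2,(l0+l1)/2
print("scoop back",bk,"lip",lp,"len",np.linalg.norm((bk-lp)[:2]),"yaw",a(bk,lp),"grip",bk+(lp-bk)*31/91,"w",np.linalg.norm(b0-b1),np.linalg.norm(l0-l1))
j0,j1=g(675,130,.062),g(723,248,.062); print("jar",(j0+j1)/2,"len",np.linalg.norm(j0-j1),a(j0,j1))
e0,e1=ray(i,[[172.1,227.2],[170.7,273.8]],.015); print("lid",(e0+e1)/2,np.linalg.norm(e0-e1),a(e0,e1),"knob",g(105,291,.054))
for u,v in((457,47),(457,132),(460,217),(455,293)): print("cap",g(u,v,.109)[:2])
s=readout.state(); r=R.from_rotvec(s["tool_rot"]); print("tool",r.as_matrix().round(3).tolist())
E
python3 m1.py
```

```text
scoop back [0.63152373 0.21062409 0.05      ] lip [0.54346181 0.19502131 0.04      ] len 0.08943348075260389 yaw 10.0 grip [0.60152462 0.20530886 0.04659341] w 0.051992563971450335 0.05362839085884813
jar [ 0.51070326 -0.20289571  0.062     ] len 0.11972741539061717 18.2
lid [0.4314969  0.35991758 0.015     ] 0.11968911738457076 -1.0 knob [0.42980477 0.35620321 0.054     ]
cap [0.6410531  0.02198255]
cap [0.56074317 0.02478762]
cap [0.48228538 0.02482442]
cap [0.41389324 0.03170011]
tool [[0.932, 0.361, -0.0], [0.361, -0.932, 0.001], [0.0, -0.001, -1.0]]
```

```bash
python3 -m pendant '[{"x":0.02,"y":-0.015},{"x":0.04,"y":-0.031},{"x":0.04,"y":-0.031},{"x":0.04,"y":-0.031},{"x":0.04,"y":-0.031},{"x":0.04,"y":-0.031,"az":2},{"x":0.04,"y":-0.031,"az":3},{"x":0.04,"y":-0.031,"az":3},{"x":0.04,"y":-0.026,"az":3.2},{"x":0.02,"y":-0.01},{}]' 40; python3 -c "
from h import *
s=readout.state();print(s['q'].tolist(),s['ee_pos'].tolist(),s['tool_rot'].tolist())"
```

```text
[-1.4243900234977693, 0.3133226286782172, 1.4982596673794857, -2.285689418706345e-05, 1.331007153011407, -0.2233726317186782] [0.1897113070180736, -0.48934029340566815, 0.25586702839170733] [-3.0870676689409806, -0.5773688781052484, -2.538638977542347e-05]invalid input
```

```bash
python3 -m pendant '[{"x":0.02,"y":-0.015,"z":0,"ax":0,"ay":0,"az":0,"hand":0},{"x":0.04,"y":-0.031,"z":0,"ax":0,"ay":0,"az":0,"hand":0},{"x":0.04,"y":-0.031,"z":0,"ax":0,"ay":0,"az":0,"hand":0},{"x":0.04,"y":-0.031,"z":0,"ax":0,"ay":0,"az":0,"hand":0},{"x":0.04,"y":-0.031,"z":0,"ax":0,"ay":0,"az":0,"hand":0},{"x":0.04,"y":-0.031,"z":0,"ax":0,"ay":0,"az":0,"hand":0},{"x":0.04,"y":-0.031,"z":0,"ax":0,"ay":0,"az":0,"hand":0},{"x":0.04,"y":-0.031,"z":0,"ax":0,"ay":0,"az":0,"hand":0},{"x":0.04,"y":-0.026,"z":0,"ax":0,"ay":0,"az":0,"hand":0},{"x":0.02,"y":-0.01,"z":0,"ax":0,"ay":0,"az":0,"hand":0},{"x":0,"y":0,"z":0,"ax":0,"ay":0,"az":0,"hand":0}]' 40; python3 -c "
from h import *
s=readout.state();print(s['q'].tolist(),s['ee_pos'].tolist(),s['tool_rot'].tolist())"
```

```text
time: 1.52
ee_pos: [0.4289, -0.1086, 0.256]
tool_rot: [-3.087, -0.581, 0.001]
force: [-0.1, -0.2, 0.7]
opening: 0.0857
[-0.5140073741081217, 0.12996972906965373, 1.7284348387990152, -1.762262124387995e-05, 1.2837617487235822, 0.6844933736794051] [0.42888203591511315, -0.10860665933960845, 0.256045538119176] [-3.086967904582444, -0.5813707299771074, 0.0007061400021019475]
```

```bash
python3 -m pendant '[{"x":0.015,"y":-0.012,"z":0,"ax":0,"ay":0,"az":0,"hand":0},{"x":0.035,"y":-0.03,"z":0,"ax":0,"ay":0,"az":0,"hand":0},{"x":0.035,"y":-0.03,"z":0,"ax":0,"ay":0,"az":0,"hand":0},{"x":0.035,"y":-0.03,"z":0,"ax":0,"ay":0,"az":0,"hand":0},{"x":0.035,"y":-0.03,"z":0,"ax":0,"ay":0,"az":0,"hand":0},{"x":0.035,"y":-0.03,"z":0,"ax":0,"ay":0,"az":0,"hand":0},{"x":0.035,"y":-0.03,"z":0,"ax":0,"ay":0,"az":0,"hand":0},{"x":0.033,"y":-0.026,"z":0,"ax":0,"ay":0,"az":0,"hand":0},{"x":0.015,"y":-0.012,"z":0.02,"ax":0,"ay":0,"az":3.8,"hand":0},{"x":0,"y":0,"z":0.03,"ax":0,"ay":0,"az":3.8,"hand":0},{"x":0,"y":0,"z":0.02,"ax":0,"ay":0,"az":3.8,"hand":0},{"x":0,"y":0,"z":0,"ax":0,"ay":0,"az":0,"hand":0}]' 40; python3 -c "
from h import *
s=readout.state();print(s['q'].tolist(),s['ee_pos'].tolist(),s['tool_rot'].tolist())
i=camera_info('wrist');im=read_camera('wrist');cv2.imwrite('pics/w1.png',im[:,:,::-1])
np.save('w1.npy',i['pose']);print(proj(i,s['ee_pos']+[0,0,-.1]))"
```

```text
time: 3.02
ee_pos: [0.5995, 0.2023, 0.1848]
tool_rot: [3.13, 0.267, -0.005]
force: [-0.5, 0.1, 1.2]
opening: 0.0856
[0.14067577243516877, 0.609038461031697, 1.2385967688651145, -0.00022699213164642092, 1.297437446306419, 1.5411820907522518] [0.5995456330934024, 0.20231184649266756, 0.1848282425697365] [3.129789067080007, 0.26722895048032835, -0.005438220267915632]
[[273.76589297 219.72076581]]
```

View pics/w1.png

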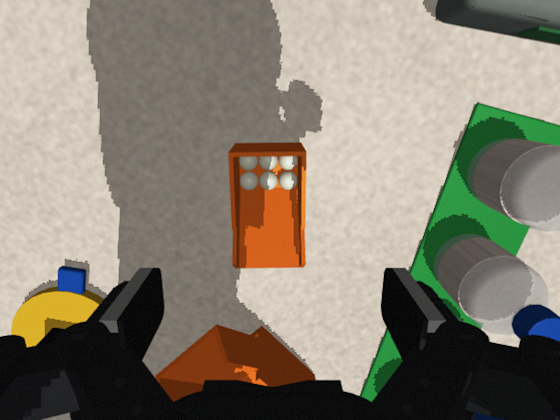

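```bash
cat > m2.py <<'E'
from h import *
i=camera_info('wrist'); i['pose']=np.load('w1.npy')
b=ray(i,[[229.5,151],[306,151]],.05); l=ray(i,[[233,267],[304.5,267]],.04); z0=ray(i,[[232,143.5],[304,143.5]],.0)
bk,lp=b.mean(0),l.mean(0); d=bk-lp
print(bk,lp,np.linalg.norm(d[:2]),np.degrees(np.arctan2(d[1],d[0])),"w",np.linalg.norm(b[0]-b[1]),np.linalg.norm(l[0]-l[1]),"bottom",z0.mean(0))
w=b[0]-b[1]; print("perp ang",np.degrees(np.arctan2(-w[0],w[1])), "grip",bk+(lp-bk)*31/91)
s=readout.state(); T=R.from_rotvec(s['tool_rot']).as_matrix(); print(T.round(3)); g=bk+(lp-bk)*31/91; g[2]=.034; print("tool delta",T.T@(g-s['ee_pos']))
# kinematics fit
from scipy.optimize import least_squares
D=[([-.51401,.12997,1.72843],[.42888,-.10861,.25605]),([-1.42439,.31332,1.49826],[.18971,-.48934,.25587]),([.140676,.609038,1.238597],[.599546,.202312,.184828])]
def f(p):
    a1,L2,L3,e,d1=p; o=[]
    for q,x in D:
        r=np.sqrt(x[0]**2+x[1]**2-.1164**2); A=q[1]; B=q[1]+q[2]
        o+= [a1+L2*np.sin(A)+L3*np.sin(B)+e*np.cos(B)-r, d1+L2*np.cos(A)+L3*np.cos(B)-e*np.sin(B)-x[2]]
    return o
r=least_squares(f,[0,.4,.4,0,.1]);print(r.x,r.fun)
E
python3 m2.py
```

```text
[0.63532113 0.21251766 0.05      ] [0.54591781 0.19675508 0.04      ] 0.09078222265453303 9.998979472907832 w 0.051558856927266486 0.05503609430492645 bottom [0.63394325 0.21268683 0.        ]
perp ang 9.786993420447446 grip [0.60486506 0.20714799 0.04659341]
[[ 0.985  0.17  -0.001]
 [ 0.17  -0.985 -0.   ]
 [-0.001  0.    -1.   ]]
tool delta [ 0.00560032 -0.00371593  0.15233806]
[-2.92036376e-04  4.37517449e-01  3.98888685e-01  4.27572143e-02
 -2.37345919e-02] [-4.28951030e-05 -1.05105706e-04 -1.20696297e-05 -3.16740726e-05
  5.49650366e-05  1.36780129e-04]
```

The picture shows the small scoop centred under the gripper: back wall at rows 143–151, lip at row 267, columns 230–306, balls at the back. Both estimates agree to about 3 mm, so I descend and grip.

```bash
python3 -m pendant '[{"x":0.005,"y":-0.004,"z":0.03,"ax":0,"ay":0,"az":0,"hand":0},{"x":0,"y":0,"z":0.045,"ax":0,"ay":0,"az":0,"hand":0},{"x":0,"y":0,"z":0.04,"ax":0,"ay":0,"az":0,"hand":0},{"x":0,"y":0,"z":0.025,"ax":0,"ay":0,"az":0,"hand":0},{"x":0,"y":0,"z":0.011,"ax":0,"ay":0,"az":0,"hand":0},{"x":0,"y":0,"z":0,"ax":0,"ay":0,"az":0,"hand":60},{"x":0,"y":0,"z":0,"ax":0,"ay":0,"az":0,"hand":140},{"x":0,"y":0,"z":0,"ax":0,"ay":0,"az":0,"hand":140},{"x":0,"y":0,"z":0,"ax":0,"ay":0,"az":0,"hand":140},{"x":0,"y":0,"z":0,"ax":0,"ay":0,"az":0,"hand":140},{"x":0,"y":0,"z":0,"ax":0,"ay":0,"az":0,"hand":140},{"x":0,"y":0,"z":0,"ax":0,"ay":0,"az":0,"hand":140}]' 40
```

```text
time: 4.58
ee_pos: [0.6051, 0.2084, 0.0371]
tool_rot: [3.13, 0.268, 0.005]
force: [-0.2, -0.6, 6.6]
opening: 0.0528
```

```bash
python3 -m pendant '[{"x":0,"y":0,"z":-0.01,"ax":0,"ay":0,"az":0,"hand":140},{"x":0,"y":0,"z":-0.02,"ax":0,"ay":0,"az":0,"hand":140},{"x":0,"y":0,"z":-0.035,"ax":0,"ay":0,"az":0,"hand":140},{"x":0,"y":0,"z":-0.035,"ax":0,"ay":0,"az":0,"hand":140},{"x":0,"y":0,"z":-0.035,"ax":0,"ay":-2,"az":0,"hand":140},{"x":0,"y":0,"z":-0.03,"ax":0,"ay":-3,"az":0,"hand":140},{"x":0,"y":0,"z":-0.02,"ax":0,"ay":-3,"az":0,"hand":140},{"x":0,"y":0,"z":-0.01,"ax":0,"ay":0,"az":0,"hand":140},{"x":0,"y":0,"z":0,"ax":0,"ay":0,"az":0,"hand":140}]' 40;  cat > k.py <<'E'
from h import *
from scipy.optimize import least_squares
s=readout.state();print(s['q'].tolist(),s['ee_pos'].tolist(),s['tool_rot'].tolist())
# full FK: q1 about z, lateral offset, q2,q3 pitch, q4 roll along forearm, q5 pitch, q6 roll
P=dict(a1=-.00029,L2=.43752,L3=.39889,e=.04276,lat=.1164)
def FK(q,Lt,zsum=-.02373,sg=(1,1,1)):
    Rz=R.from_euler('z',q[0]).as_matrix(); Ry=lambda a:R.from_euler('y',a).as_matrix()
    A,B=q[1],q[1]+q[2]; d1=zsum+Lt
    w=np.array([P['a1'],P['lat'],d1])+Ry(A)@[0,0,P['L2']]+Ry(B)@[P['e'],0,P['L3']]
    M=Ry(B)@R.from_euler('z',sg[0]*q[3]).as_matrix()@Ry(q[4])@R.from_euler('z',sg[1]*q[5]).as_matrix()
    return Rz@(w+M@[0,0,Lt]),Rz@M
E
cat > k1.py <<'E'
from k import *
r=least_squares(lambda p:FK(s['q'],p[0])[0]-s['ee_pos'],[.2]);print("Lt",r.x,r.fun)
T=R.from_rotvec(s['tool_rot']).as_matrix();print(T.round(3));print((FK(s['q'],r.x[0])[1].T@T).round(3)); print((FK(s['q'],r.x[0],sg=(1,-1,1))[1].T@T).round(3))
E
python3 k1.py
```

```text
time: 5.7
ee_pos: [0.6083, 0.2092, 0.2307]
tool_rot: [3.111, 0.267, -0.215]
force: [-0.2, 0.1, -2.5]
opening: 0.0529
[0.15042557086406483, 0.6747815540986719, 1.0131129922035966, -0.002794673301408709, 1.5914290787241554, 1.550375418459015] [0.6083168149909529, 0.20918041248411193, 0.23072083980270636] [3.1110958145022285, 0.2666198420406757, -0.2146344110264017]
Lt [0.22863847] [1.31895739e-06 1.06037534e-04 2.80049356e-04]
[[ 0.976  0.17  -0.135]
 [ 0.169 -0.985 -0.023]
 [-0.137 -0.    -0.991]]
[[ 0. -1.  0.]
 [ 1.  0. -0.]
 [ 0.  0.  1.]]
[[-0.041  0.999 -0.   ]
 [-0.999 -0.041  0.   ]
 [ 0.     0.     1.   ]]
```

```bash
cat > ik.py <<'E'
from k import *
LO=np.array([-2.94,-.97,.19,-1.23,.02,-2.88]);HI=np.array([2.94,2.17,2.56,4.37,3.11,2.88])
C=R.from_euler('z',90,degrees=True).as_matrix(); LT=.22864
def pose(psi,th):
    p=np.radians(psi); c,n=np.cos(p),np.sin(p)
    return np.array([[c,n,0],[n,-c,0],[0,0,-1.]])@R.from_euler('y',th,degrees=True).as_matrix()
def ik(T,x,q0):
    def f(q):
        p,M=FK(q,LT); return np.r_[(p-x)*10,R.from_matrix((M@C).T@T).as_rotvec()]
    r=least_squares(f,np.clip(q0,LO+.01,HI-.01),bounds=(LO,HI)); return r.x,np.abs(r.fun).max()
LIP=np.array([-.060,0,-.003])
E
cat > scan.py <<'E'
from ik import *
J=np.array([.5107,-.2029,.07])
for psi in range(-180,180,20):
    q=s['q'].copy(); out=[]
    d=np.array([np.cos(np.radians(psi)),np.sin(np.radians(psi)),0])
    y0=10; 
    # swing over first: interpolate yaw at height
    for k in range(1,13):
        a=k/12; yaw=10+(psi-10)*a; x=s['ee_pos']*(1-a)+a*(J+.08*d+[0,0,.11]); q,e=ik(pose(yaw,-8*(1-a)),x,q)
    out.append(('over',round(e,3)))
    for th in range(0,60,5):
        T=pose(psi,th); h=.065 if th<25 else .022
        q,e=ik(T,J+.02*d+[0,0,h]-T@LIP,q); out.append(round(e,3))
    print(psi,out,q.round(2))
E
python3 scan.py
```

```text
[0.15042557086406483, 0.6747815540986719, 1.0131129922035966, -0.002794673301408709, 1.5914290787241554, 1.550375418459015] [0.6083168149909529, 0.20918041248411193, 0.23072083980270636] [3.1110958145022285, 0.2666198420406757, -0.2146344110264017]
-180 [('over', np.float64(0.606)), np.float64(0.559), np.float64(0.635), np.float64(0.709), np.float64(0.779), np.float64(0.843), np.float64(0.899), np.float64(0.964), np.float64(1.015), np.float64(1.039), np.float64(0.992), np.float64(1.271), np.float64(1.073)] [-0.44  1.16  0.91 -0.88  2.44  2.88]
-160 [('over', np.float64(0.394)), np.float64(0.38), np.float64(0.438), np.float64(0.494), np.float64(0.544), np.float64(0.586), np.float64(0.651), np.float64(0.685), np.float64(0.699), np.float64(0.727), np.float64(0.878), np.float64(1.039), np.float64(1.112)] [-0.48  0.82  1.21 -0.56  1.84  2.88]
-140 [('over', np.float64(0.192)), np.float64(0.191), np.float64(0.238), np.float64(0.283), np.float64(0.325), np.float64(0.363), np.float64(0.427), np.float64(0.461), np.float64(0.499), np.float64(0.573), np.float64(0.653), np.float64(0.737), np.flo
[... 3522 characters left out ...]
loat64(0.0), np.float64(0.0), np.float64(0.0), np.float64(0.0), np.float64(0.0), np.float64(0.0), np.float64(0.0)] [-0.68  0.82  1.26  0.32  1.97 -1.22]
140 [('over', np.float64(0.0)), np.float64(0.0), np.float64(0.0), np.float64(0.0), np.float64(0.0), np.float64(0.0), np.float64(0.0), np.float64(0.0), np.float64(0.0), np.float64(0.0), np.float64(0.0), np.float64(0.0), np.float64(0.0)] [-0.61  0.86  1.19  0.08  2.05 -1.49]
160 [('over', np.float64(0.0)), np.float64(0.0), np.float64(0.0), np.float64(0.0), np.float64(0.0), np.float64(0.0), np.float64(0.0), np.float64(0.0), np.float64(0.0), np.float64(0.0), np.float64(0.0), np.float64(0.0), np.float64(0.0)] [-0.54  0.87  1.17 -0.18  2.05 -1.77]
```

```bash
python3 -m pendant '[{"x":-0.005,"y":0.012,"z":0,"ax":0,"ay":0,"az":0,"hand":140},{"x":-0.011,"y":0.024,"z":0,"ax":0,"ay":0,"az":0,"hand":140},{"x":-0.015,"y":0.034,"z":0,"ax":0,"ay":0,"az":0,"hand":140},{"x":-0.015,"y":0.034,"z":0,"ax":0,"ay":0,"az":0,"hand":140},{"x":-0.015,"y":0.034,"z":0,"ax":0,"ay":0,"az":0,"hand":140},{"x":-0.015,"y":0.034,"z":0,"ax":0,"ay":0,"az":0,"hand":140},{"x":-0.015,"y":0.034,"z":0,"ax":0,"ay":0,"az":0,"hand":140},{"x":-0.015,"y":0.034,"z":0,"ax":0,"ay":0,"az":0,"hand":140},{"x":-0.015,"y":0.034,"z":0,"ax":0,"ay":0,"az":0,"hand":140},{"x":-0.012,"y":0.026,"z":0,"ax":0,"ay":0,"az":0,"hand":140},{"x":-0.006,"y":0.014,"z":0,"ax":0,"ay":0,"az":0,"hand":140},{"x":0,"y":0,"z":0,"ax":0,"ay":0,"az":0,"hand":140}]' 40
python3 -m pendant '[{"x":0,"y":0,"z":0,"ax":0,"ay":4,"az":0,"hand":140},{"x":0,"y":0,"z":0,"ax":0,"ay":4,"az":0,"hand":140},{"x":0,"y":0,"z":0,"ax":0,"ay":0,"az":-5,"hand":140},{"x":0,"y":0,"z":0,"ax":0,"ay":0,"az":-9,"hand":140},{"x":0,"y":0,"z":0,"ax":0,"ay":0,"az":-9,"hand":140},{"x":0,"y":0,"z":0,"ax":0,"ay":0,"az":-9,"hand":140},{"x":0,"y":0,"z":0,"ax":0,"ay":0,"az":-9,"hand":140},{"x":0,"y":0,"z":0,"ax":0,"ay":0,"az":-9,"hand":140},{"x":0,"y":0,"z":0,"ax":0,"ay":0,"az":-9,"hand":140},{"x":0,"y":0,"z":0,"ax":0,"ay":0,"az":-7,"hand":140},{"x":0,"y":0,"z":0,"ax":0,"ay":0,"az":-4,"hand":140},{"x":0,"y":0,"z":0,"ax":0,"ay":0,"az":0,"hand":140}]' 40
cat > st.py <<'E'
from ik import *
T=R.from_rotvec(s['tool_rot']).as_matrix()
print("xaxis yaw",np.degrees(np.arctan2(T[1,0],T[0,0])),T.round(3).tolist()); print("lip",s['ee_pos']+T@LIP)
for n in ('wrist','top','scene'):
    i=camera_info(n); np.save(f'{n}2.npy',i['pose']); cv2.imwrite(f'pics/{n}2.png',read_camera(n)[:,:,::-1])
E
python3 st.py
```

```text
time: 7.2
ee_pos: [0.5256, -0.1242, 0.2492]
tool_rot: [3.111, 0.264, -0.218]
force: [-0.8, 0.7, -2.4]
opening: 0.0527
time: 8.7
ee_pos: [0.5261, -0.1227, 0.2493]
tool_rot: [-2.409, -2.015, -0.0]
force: [0.4, 0.1, -1.4]
opening: 0.0525
[-0.44623947717172086, 0.35199730937629403, 1.4624098919276047, 0.00028443973444548234, 1.3276427900562595, -0.2685682598211896] [0.5261297741996562, -0.12271861437639012, 0.249260485370325] [-2.4094273487306843, -2.015174998380688, -9.6336285493424e-05]
xaxis yaw 79.81625761808291 [[0.177, 0.984, -0.0], [0.984, -0.177, 0.0], [0.0, -0.0, -1.0]]
lip [ 0.51552233 -0.1817747   0.25223723]
```

View pics/wrist2.png

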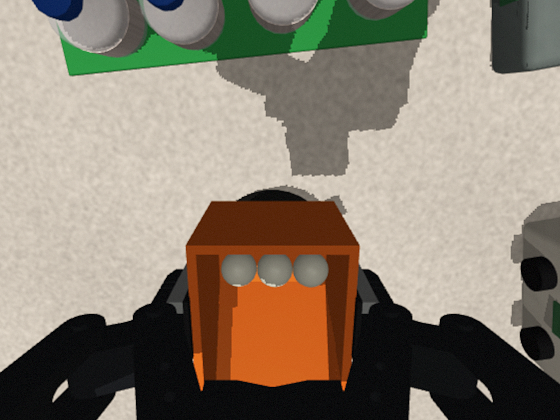

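The balls are still in place: three visible at row 270, columns 240–310. The scoop hides the jar, so I cross-check the jar's position from the first scene picture, and from the new one too.

```bash
python3 - <<'E'
from h import *
i=camera_info("scene"); 
for n in ("scene0","scene2"):
    im=cv2.imread(f"pics/{n}.png")[:,:,::-1].copy()
    for c,st,m in comps(im,"blue"):
        if 110<c[0]<200 and 90<c[1]<190: print(n,st.tolist(),c.round(1),ray(i,c,.058)[0].round(4))
    J=np.array([.5107,-.2029,.07]); 
    a=np.linspace(0,2*np.pi,60)[:,None]
    for rr in (.05,.045):
        cv2.polylines(im,[np.int32(proj(i,J+rr*np.c_[np.cos(a),np.sin(a),0*a])*1)],True,(255,0,255) if rr==.05 else (0,255,255),1)
    c=cv2.resize(im[80:200,80:360],None,fx=2.8,fy=2.8,interpolation=2)
    cv2.imwrite(f"pics/c_{n}.png",c[:,:,::-1])
a=cv2.imread("pics/c_scene0.png");b=cv2.imread("pics/c_scene2.png");cv2.imwrite("pics/c3.png",np.vstack([a[:280],b[:300]]))
E
```

```text
scene0 [174, 113, 10, 6, 40] [178.8 115.4] [ 0.4502 -0.2239  0.058 ]
scene0 [144, 153, 13, 11, 97] [150.1 158.4] [ 0.5665 -0.1862  0.058 ]
scene2 [178, 115, 6, 4, 14] [181.  116.6] [ 0.4497 -0.2176  0.058 ]
scene2 [144, 153, 14, 11, 100] [150.2 158.4] [ 0.5664 -0.186   0.058 ]
```

View pics/c3.png

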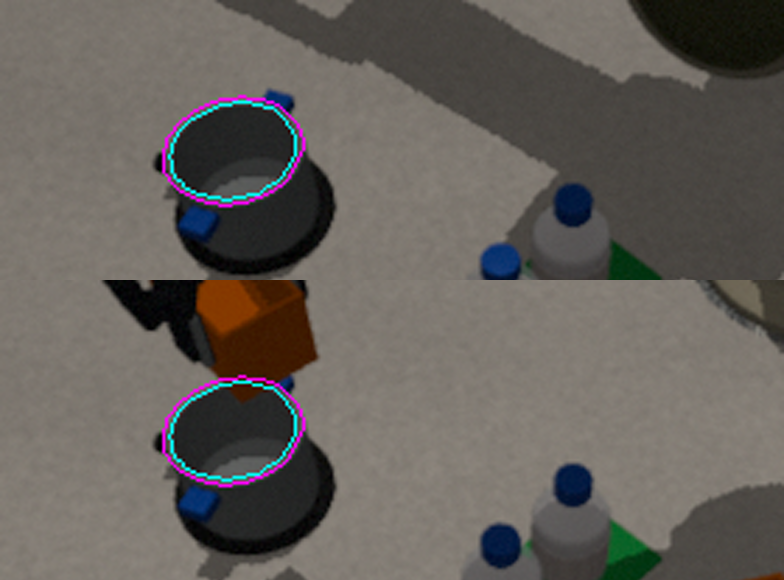

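The jar model overlay fits the rim in both scene pictures, so the jar is at (0.510, −0.203). The lip sits about 21 mm on the bottle side of the axis. Next I descend, then tip slowly about the lip.

```bash
python3 -m pendant '[{"x":0,"y":0,"z":0.012,"ax":0,"ay":0,"az":0,"hand":140},{"x":0,"y":0,"z":0.028,"ax":0,"ay":0,"az":0,"hand":140},{"x":0,"y":0,"z":0.03,"ax":0,"ay":0,"az":0,"hand":140},{"x":0,"y":0,"z":0.03,"ax":0,"ay":0,"az":0,"hand":140},{"x":0,"y":0,"z":0.02,"ax":0,"ay":0,"az":0,"hand":140},{"x":0,"y":0,"z":0.01,"ax":0,"ay":0,"az":0,"hand":140},{"x":0,"y":0,"z":0,"ax":0,"ay":0,"az":0,"hand":140}]' 50
python3 -m pendant '[{"x":-0.001,"y":0,"z":0.0008,"ax":0,"ay":3,"az":0,"hand":140},{"x":-0.001,"y":0,"z":0.0008,"ax":0,"ay":3,"az":0,"hand":140},{"x":-0.001,"y":0,"z":0.0008,"ax":0,"ay":3,"az":0,"hand":140},{"x":-0.001,"y":0,"z":0.0008,"ax":0,"ay":3,"az":0,"hand":140},{"x":-0.001,"y":0,"z":0.0008,"ax":0,"ay":3,"az":0,"hand":140},{"x":-0.001,"y":0,"z":0.0008,"ax":0,"ay":3,"az":0,"hand":140},{"x":-0.001,"y":0,"z":0.0008,"ax":0,"ay":3,"az":0,"hand":140},{"x":0,"y":0,"z":0,"ax":0,"ay":0,"az":0,"hand":140},{"x":0,"y":0,"z":0,"ax":0,"ay":0,"az":0,"hand":140}]' 50
python3 - <<'E'
from ik import *
T=R.from_rotvec(s['tool_rot']).as_matrix();print("lip",s['ee_pos']+T@LIP,"tilt",np.degrees(np.arcsin(T[2,0])))
E
```

```text
time: 9.72
ee_pos: [0.5259, -0.1236, 0.119]
tool_rot: [-2.41, -2.014, 0.001]
force: [0.4, 0.0, -1.7]
opening: 0.0523
time: 10.85
ee_pos: [0.5252, -0.1297, 0.1134]
tool_rot: [-2.209, -1.847, -0.409]
force: [-0.4, 0.2, -0.9]
opening: 0.0523
[-0.6034474680858068, 0.5437338441712514, 1.6005558329785916, 0.3603109383865795, 1.1770527818608965, -0.5951887310161912] [0.5252137145403618, -0.12966972064000915, 0.11335341987161884] [-2.2093020261404814, -1.8474710829095538, -0.4087154925200655]
lip [ 0.51511252 -0.18588523  0.09473134] tilt 20.920474601955025
```

```bash
python3 -m pendant '[{"x":0,"y":0,"z":-0.0031,"ax":0,"ay":3,"az":0,"hand":140},{"x":0,"y":0,"z":-0.0031,"ax":0,"ay":3,"az":0,"hand":140},{"x":0,"y":0,"z":-0.0031,"ax":0,"ay":3,"az":0,"hand":140},{"x":0,"y":0,"z":-0.0031,"ax":0,"ay":3,"az":0,"hand":140},{"x":0,"y":0,"z":-0.0031,"ax":0,"ay":3,"az":0,"hand":140},{"x":0,"y":0,"z":-0.0031,"ax":0,"ay":3,"az":0,"hand":140},{"x":0,"y":0,"z":-0.0031,"ax":0,"ay":3,"az":0,"hand":140},{"x":0,"y":0,"z":-0.0031,"ax":0,"ay":3,"az":0,"hand":140},{"x":0,"y":0,"z":-0.0031,"ax":0,"ay":3,"az":0,"hand":140},{"x":0,"y":0,"z":-0.0031,"ax":0,"ay":3,"az":0,"hand":140},{"x":0,"y":0,"z":-0.0031,"ax":0,"ay":3,"az":0,"hand":140},{"x":0,"y":0,"z":-0.0031,"ax":0,"ay":3,"az":0,"hand":140}]' 50
python3 -m pendant '[{"x":0,"y":0,"z":0,"ax":0,"ay":0,"az":0,"hand":140},{"x":0,"y":0,"z":0,"ax":0,"ay":0,"az":0,"hand":140},{"x":0,"y":0,"z":0,"ax":0,"ay":0,"az":0,"hand":140},{"x":0,"y":0,"z":0,"ax":0,"ay":0,"az":0,"hand":140}]' 50
python3 - <<'E'
from ik import *
T=R.from_rotvec(s['tool_rot']).as_matrix();print("lip",s['ee_pos']+T@LIP,"tilt",np.degrees(np.arcsin(T[2,0])))
a=read_camera("scene")[80:200,80:330];b=read_camera("wrist")
a=cv2.resize(a,(700,336),interpolation=2);b=cv2.resize(b,(347,260));o=np.zeros((600,700,3),np.uint8);o[:336]=a;o[338:598,:347]=b
cv2.imwrite("pics/c4.png",o[:,:,::-1])
E
```

```text
time: 12.35
ee_pos: [0.5213, -0.1515, 0.1423]
tool_rot: [-1.784, -1.493, -0.969]
force: [0.4, -0.2, -2.0]
opening: 0.0522
time: 12.85
ee_pos: [0.5211, -0.1514, 0.1421]
tool_rot: [-1.784, -1.493, -0.968]
force: [-0.2, 0.7, -1.3]
opening: 0.0525
[-0.8083069237904092, 0.7094138979495803, 1.4947996368962482, 0.7466882048383057, 1.6464906086493662, -0.8595359251361494] [0.5211133139149863, -0.15136622192216134, 0.142058254248884] [-1.7844679338252127, -1.4925122571765033, -0.96846289766935]
lip [ 0.51489349 -0.18603437  0.0933917 ] tilt 56.96783354315728
```

View pics/c4.png

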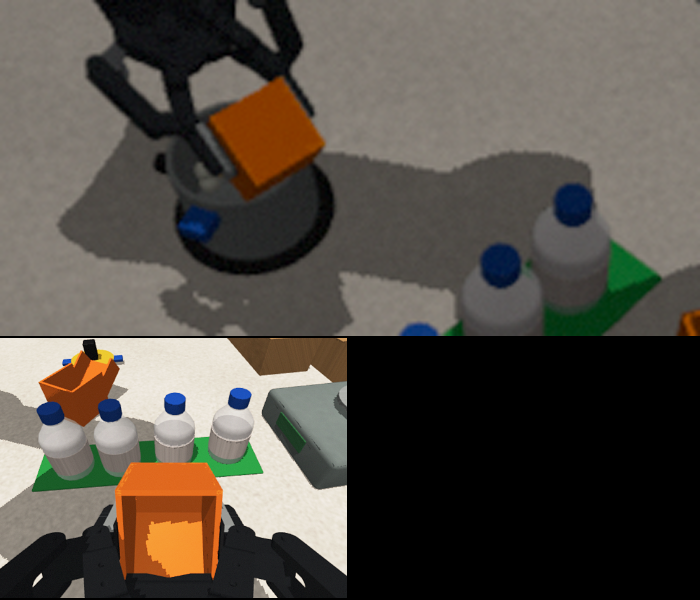

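The scoop's visible floor is empty and balls show inside the jar at crop (205,180). I lift clear, level the scoop, then check.

```bash
python3 -m pendant '[{"x":0.015,"y":0,"z":-0.01,"ax":0,"ay":0,"az":0,"hand":140},{"x":0.03,"y":0,"z":-0.019,"ax":0,"ay":0,"az":0,"hand":140},{"x":0.03,"y":0,"z":-0.019,"ax":0,"ay":0,"az":0,"hand":140},{"x":0.03,"y":0,"z":-0.019,"ax":0,"ay":0,"az":0,"hand":140},{"x":0,"y":0,"z":0,"ax":0,"ay":-7,"az":0,"hand":140},{"x":0,"y":0,"z":0,"ax":0,"ay":-8,"az":0,"hand":140},{"x":0,"y":0,"z":0,"ax":0,"ay":-8,"az":0,"hand":140},{"x":0,"y":0,"z":0,"ax":0,"ay":-8,"az":0,"hand":140},{"x":0,"y":0,"z":0,"ax":0,"ay":-8,"az":0,"hand":140},{"x":0,"y":0,"z":0,"ax":0,"ay":-9,"az":0,"hand":140},{"x":0,"y":0,"z":0,"ax":0,"ay":-9,"az":0,"hand":140},{"x":0,"y":0,"z":0,"ax":0,"ay":0,"az":0,"hand":140}]' 50
python3 - <<'E'
from ik import *
T=R.from_rotvec(s['tool_rot']).as_matrix();print("lip",s['ee_pos']+T@LIP,T.round(3).tolist())
a=read_camera("scene")[90:180,90:240];b=read_camera("wrist")[180:400,150:400]
a=cv2.resize(a,(500,300),interpolation=2);o=np.zeros((300,755,3),np.uint8);o[:300,:500]=a;o[:220,503:753]=b
cv2.imwrite("pics/c5.png",o[:,:,::-1])
E
```

```text
time: 14.45
ee_pos: [0.5214, -0.1489, 0.2678]
tool_rot: [2.408, 2.017, 0.003]
force: [-0.7, 0.6, -2.0]
opening: 0.0526
[-0.4949877796127385, 0.3422097002912914, 1.4271452261044348, 0.0016205508868131653, 1.371294333733133, -0.3191874829753938] [0.5213613795230763, -0.1488585613863599, 0.2678078111478578] [2.407978739844261, 2.0172785754830236, 0.0028659285426329353]
lip [ 0.51084399 -0.20793322  0.27073506] [[0.175, 0.985, 0.002], [0.985, -0.175, 0.001], [0.001, 0.001, -1.0]]
```

View pics/c5.png

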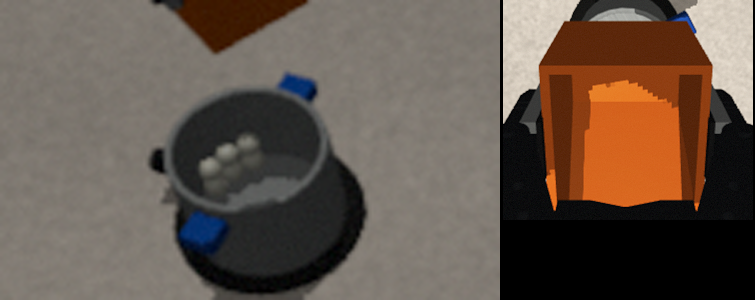

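The scoop is empty, and the jar holds the balls as a pile at crop (225,160). Now I carry the scoop back to its spot.

```bash
python3 -m pendant '[{"x":0.015,"y":0.001,"z":0,"ax":0,"ay":0,"az":0,"hand":140},{"x":0.03,"y":0.002,"z":0,"ax":0,"ay":0,"az":0,"hand":140},{"x":0.045,"y":0.003,"z":0,"ax":0,"ay":0,"az":0,"hand":140},{"x":0.045,"y":0.003,"z":0,"ax":0,"ay":0,"az":0,"hand":140},{"x":0.045,"y":0.003,"z":0,"ax":0,"ay":0,"az":0,"hand":140},{"x":0.045,"y":0.003,"z":0,"ax":0,"ay":0,"az":0,"hand":140},{"x":0.045,"y":0.003,"z":0,"ax":0,"ay":0,"az":0,"hand":140},{"x":0.045,"y":0.002,"z":0,"ax":0,"ay":0,"az":0,"hand":140},{"x":0.035,"y":0,"z":0,"ax":0,"ay":0,"az":0,"hand":140},{"x":0.016,"y":0,"z":0,"ax":0,"ay":0,"az":0,"hand":140},{"x":0,"y":0,"z":0,"ax":0,"ay":0,"az":5,"hand":140}]' 50
python3 -m pendant '[{"x":0,"y":0,"z":0,"ax":0,"ay":0,"az":9,"hand":140},{"x":0,"y":0,"z":0,"ax":0,"ay":0,"az":9,"hand":140},{"x":0,"y":0,"z":0,"ax":0,"ay":0,"az":9,"hand":140},{"x":0,"y":0,"z":0,"ax":0,"ay":0,"az":9,"hand":140},{"x":0,"y":0,"z":0,"ax":0,"ay":0,"az":9,"hand":140},{"x":0,"y":0,"z":0.03,"ax":0,"ay":0,"az":9,"hand":140},{"x":0,"y":0,"z":0.04,"ax":0,"ay":0,"az":7,"hand":140},{"x":0,"y":0,"z":0.04,"ax":0,"ay":0,"az":4,"hand":140},{"x":0,"y":0,"z":0.04,"ax":0,"ay":0,"az":0,"hand":140},{"x":0,"y":0,"z":0.03,"ax":0,"ay":0,"az":0,"hand":140},{"x":0,"y":0,"z":0.02,"ax":0,"ay":0,"az":0,"hand":140},{"x":0,"y":0,"z":0,"ax":0,"ay":0,"az":0,"hand":140}]' 50
```

```text
time: 15.92
ee_pos: [0.6057, 0.2067, 0.266]
tool_rot: [-2.496, -1.905, 0.001]
force: [-0.4, 0.2, -1.7]
opening: 0.0524
time: 17.42
ee_pos: [0.6051, 0.2053, 0.0651]
tool_rot: [-3.13, -0.266, 0.005]
force: [0.3, -0.2, -1.5]
opening: 0.0522
```

```bash
python3 -m pendant '[{"x":0,"y":0,"z":0.012,"ax":0,"ay":0,"az":0,"hand":140},{"x":0,"y":0,"z":0.009,"ax":0,"ay":0,"az":0,"hand":140},{"x":0,"y":0,"z":0.004,"ax":0,"ay":0,"az":0,"hand":140},{"x":0,"y":0,"z":0.0025,"ax":0,"ay":0,"az":0,"hand":140},{"x":0,"y":0,"z":0,"ax":0,"ay":0,"az":0,"hand":140}]' 40
python3 -m pendant '[{"x":0,"y":0,"z":0,"ax":0,"ay":0,"az":0,"hand":90},{"x":0,"y":0,"z":0,"ax":0,"ay":0,"az":0,"hand":50},{"x":0,"y":0,"z":0,"ax":0,"ay":0,"az":0,"hand":0},{"x":0,"y":0,"z":0,"ax":0,"ay":0,"az":0,"hand":0},{"x":0,"y":0,"z":0,"ax":0,"ay":0,"az":0,"hand":0},{"x":0,"y":0,"z":0,"ax":0,"ay":0,"az":0,"hand":0}]' 20
```

```text
time: 18.05
ee_pos: [0.6058, 0.2061, 0.039]
tool_rot: [-3.13, -0.268, -0.0]
force: [-0.0, 1.2, -1.1]
opening: 0.0526
time: 18.8
ee_pos: [0.6058, 0.2061, 0.0389]
tool_rot: [3.13, 0.268, -0.0]
force: [-0.3, -0.8, -0.0]
opening: 0.0855
```

Released: the opening is 85 mm. I rise and go above the lid.

```bash
python3 -m pendant '[{"x":0,"y":0,"z":-0.02,"ax":0,"ay":0,"az":0,"hand":0},{"x":0,"y":0,"z":-0.045,"ax":0,"ay":0,"az":0,"hand":0},{"x":0,"y":0,"z":-0.05,"ax":0,"ay":0,"az":0,"hand":0},{"x":-0.015,"y":-0.018,"z":-0.035,"ax":0,"ay":0,"az":0,"hand":0},{"x":-0.03,"y":-0.037,"z":-0.015,"ax":0,"ay":0,"az":0,"hand":0},{"x":-0.03,"y":-0.037,"z":0,"ax":0,"ay":0,"az":0,"hand":0},{"x":-0.03,"y":-0.037,"z":0,"ax":0,"ay":0,"az":0,"hand":0},{"x":-0.025,"y":-0.03,"z":0,"ax":0,"ay":0,"az":0,"hand":0},{"x":-0.016,"y":-0.02,"z":0,"ax":0,"ay":0,"az":4,"hand":0},{"x":0,"y":0,"z":0,"ax":0,"ay":0,"az":7,"hand":0},{"x":0,"y":0,"z":0,"ax":0,"ay":0,"az":0,"hand":0}]' 20
python3 - <<'E'
from ik import *
T=R.from_rotvec(s['tool_rot']).as_matrix();print(T.round(3).tolist())
i=camera_info('wrist');np.save('w6.npy',i['pose']);im=read_camera('wrist');cv2.imwrite('pics/w6.png',im[:,:,::-1])
for k,z in (("blue",.015),("yellow",.016)):
    for c,st,m in comps(im,k,30): print(k,st.tolist(),c.round(1),ray(i,c,z)[0].round(4))
E
```

```text
time: 20.18
ee_pos: [0.4315, 0.3578, 0.2053]
tool_rot: [-3.141, 0.031, -0.002]
force: [-0.3, -0.0, -0.4]
opening: 0.0853
[0.4834279527276915, 0.4322998003654176, 1.4645137760831963, -2.718729212978506e-05, 1.2430572119359835, 2.073916275642272] [0.43145677378921465, 0.3578496854197765, 0.2052695153556754] [-3.1406469862418294, 0.030910093931957868, -0.002400809990353444]
[[1.0, -0.02, 0.002], [-0.02, -1.0, 0.001], [0.002, -0.001, -1.0]]
blue [255, 101, 27, 26, 666] [268.  113.3] [0.4912 0.3614 0.015 ]
blue [258, 241, 24, 19, 439] [269.8 250. ] [0.3729 0.3625 0.015 ]
yellow [211, 127, 116, 114, 8932] [268.8 181.7] [0.4354 0.362  0.016 ]
```

View pics/w6.png

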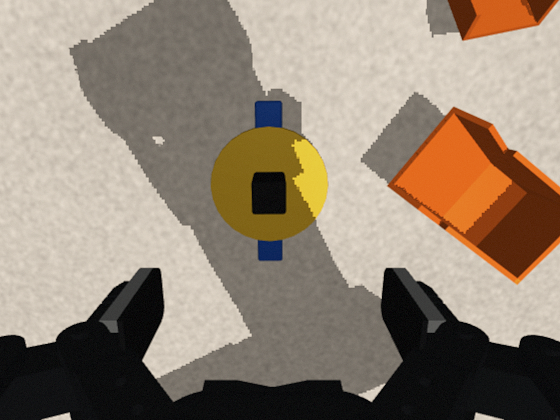

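The lid is below: knob at (269,193), ears at (268,113) and (270,250), which puts it at about (0.432, 0.361) with yaw −0.6°. The scoop is behind it at the upper right. I descend onto the knob.

```bash
python3 -m pendant '[{"x":0.001,"y":-0.003,"z":0.03,"ax":0,"ay":0,"az":0,"hand":0},{"x":0,"y":0,"z":0.045,"ax":0,"ay":0,"az":0,"hand":0},{"x":0,"y":0,"z":0.04,"ax":0,"ay":0,"az":0,"hand":0},{"x":0,"y":0,"z":0.03,"ax":0,"ay":0,"az":0,"hand":0},{"x":0,"y":0,"z":0.014,"ax":0,"ay":0,"az":0,"hand":60},{"x":0,"y":0,"z":0,"ax":0,"ay":0,"az":0,"hand":120},{"x":0,"y":0,"z":0,"ax":0,"ay":0,"az":0,"hand":200},{"x":0,"y":0,"z":0,"ax":0,"ay":0,"az":0,"hand":220},{"x":0,"y":0,"z":0,"ax":0,"ay":0,"az":0,"hand":220},{"x":0,"y":0,"z":0,"ax":0,"ay":0,"az":0,"hand":220},{"x":0,"y":0,"z":0,"ax":0,"ay":0,"az":0,"hand":220},{"x":0,"y":0,"z":0,"ax":0,"ay":0,"az":0,"hand":220}]' 60
python3 -m pendant '[{"x":0,"y":0,"z":0,"ax":0,"ay":0,"az":0,"hand":220},{"x":0,"y":0,"z":0,"ax":0,"ay":0,"az":0,"hand":220}]' 60
```

```text
time: 21.72
ee_pos: [0.4334, 0.361, 0.0465]
tool_rot: [-3.14, 0.033, -0.004]
force: [0.3, -0.4, 6.6]
opening: 0.0249
time: 21.98
ee_pos: [0.4334, 0.361, 0.0465]
tool_rot: [-3.14, 0.033, -0.004]
force: [0.7, -0.1, 6.4]
opening: 0.0253
```

```bash
python3 -m pendant '[{"x":0,"y":0,"z":-0.01,"ax":0,"ay":0,"az":0,"hand":220},{"x":0,"y":0,"z":-0.03,"ax":0,"ay":0,"az":0,"hand":220},{"x":0,"y":0,"z":-0.04,"ax":0,"ay":0,"az":0,"hand":220},{"x":0,"y":0,"z":-0.04,"ax":0,"ay":0,"az":0,"hand":220},{"x":0,"y":0,"z":-0.04,"ax":0,"ay":0,"az":0,"hand":220},{"x":0,"y":0,"z":-0.03,"ax":0,"ay":0,"az":0,"hand":220},{"x":0,"y":0,"z":-0.01,"ax":0,"ay":0,"az":0,"hand":220},{"x":0,"y":0,"z":0,"ax":0,"ay":0,"az":0,"hand":220}]' 60
python3 -m pendant '[{"x":0.002,"y":0.015,"z":0,"ax":0,"ay":0,"az":0,"hand":220},{"x":0.004,"y":0.03,"z":0,"ax":0,"ay":0,"az":0,"hand":220},{"x":0.007,"y":0.045,"z":0,"ax":0,"ay":0,"az":0,"hand":220},{"x":0.007,"y":0.045,"z":0,"ax":0,"ay":0,"az":0,"hand":220},{"x":0.007,"y":0.045,"z":0,"ax":0,"ay":0,"az":0,"hand":220},{"x":0.007,"y":0.045,"z":0,"ax":0,"ay":0,"az":0,"hand":220},{"x":0.007,"y":0.045,"z":0,"ax":0,"ay":0,"az":0,"hand":220},{"x":0.007,"y":0.045,"z":0,"ax":0,"ay":0,"az":0,"hand":220},{"x":0.007,"y":0.045,"z":0,"ax":0,"ay":0,"az":0,"hand":220},{"x":0.007,"y":0.045,"z":0,"ax":0,"ay":0,"az":0,"hand":220},{"x":0.007,"y":0.045,"z":0,"ax":0,"ay":0,"az":0,"hand":220},{"x":0.007,"y":0.045,"z":0,"ax":0,"ay":0,"az":0,"hand":220}]' 60
python3 -m pendant '[{"x":0.006,"y":0.035,"z":0,"ax":0,"ay":0,"az":0,"hand":220},{"x":0.004,"y":0.022,"z":0,"ax":0,"ay":0,"az":-4,"hand":220},{"x":0,"y":0.012,"z":0,"ax":0,"ay":0,"az":-7,"hand":220},{"x":0,"y":0,"z":0,"ax":0,"ay":0,"az":-6,"hand":220},{"x":0,"y":0,"z":0,"ax":0,"ay":0,"az":-2,"hand":220},{"x":0,"y":0,"z":0,"ax":0,"ay":0,"az":0,"hand":220}]' 60
python3 - <<'E'
from ik import *
T=R.from_rotvec(s['tool_rot']).as_matrix();print(T.round(3).tolist())
i=camera_info('wrist');np.save('w7.npy',i['pose']);im=read_camera('wrist');cv2.imwrite('pics/w7.png',im[:,:,::-1])
j=camera_info('scene');im2=read_camera('scene');cv2.imwrite('pics/s7.png',im2[:,:,::-1])
zu=s['ee_pos'][2]-.0465
for k,z in (("blue",zu+.015),("yellow",zu+.016)):
    for c,st,m in comps(im,k,30): print("W",k,st.tolist(),c.round(1),ray(i,c,z)[0].round(4))
    for c,st,m in comps(im2,k,20): print("S",k,st.tolist(),c.round(1),ray(j,c,z)[0].round(4))
E
```

```text
time: 22.98
ee_pos: [0.4324, 0.3605, 0.2447]
tool_rot: [3.141, -0.033, -0.0]
force: [0.0, -0.2, -2.4]
opening: 0.0251
time: 24.48
ee_pos: [0.4972, -0.1378, 0.2439]
tool_rot: [-3.141, 0.034, 0.003]
force: [0.6, 1.4, -2.3]
opening: 0.0255
time: 25.22
ee_pos: [0.507, -0.2051, 0.2445]
tool_rot: [-3.104, -0.483, 0.001]
force: [-0.1, -0.6, -1.6]
opening: 0.025
[-0.5986794617514668, 0.3706437732550357, 1.4488264130806916, -4.8884395929497306e-05, 1.323123400772451, 0.6630579669517439] [0.5070089357789137, -0.2051093767517157, 0.2444637466328624] [-3.1035122047088284, -0.4834573198177142, 0.0011976265087778482]
[[0.953, 0.304, -0.001], [0.304, -0.953, 0.001], [-0.001, -0.001, -1.0]]
W blue [244, 92, 55, 72, 3273] [270.9 131. ] [ 0.564  -0.1856  0.213 ]
W blue [251, 368, 44, 19, 727] [272.7 376.6] [ 0.4539 -0.2216  0.213 ]
S blue [0, 0, 13, 7, 35] [4.9 2.5] [ 0.5402 -0.5744  0.213 ]
S blue [160, 51, 10, 8, 45] [165.   54.6] [ 0.4454 -0.2201  0.213 ]
S blue [121, 95, 14, 10, 67] [127.5  99.4] [ 0.5609 -0.1874  0.213 ]
S blue [174, 113, 10, 6, 40] [178.8 115.4] [ 0.532  -0.0967  0.213 ]
S blue [279, 146, 12, 10, 93] [284.5 150.5] [0.4801 0.0798 0.213 ]
S blue [145, 154, 11, 9, 65] [150.  158.3] [ 0.62   -0.0684  0.213 ]
S blue [252, 168, 14, 11, 125] [258.5 173. ] [0.5373 0.0756 0.213 ]
S blue [222, 195, 15, 13, 148] [229.1 201.5] [0.6012 0.0748 0.213 ]
S blue [187, 227, 16, 14, 175] [194.2 233.5] [0.6682 0.0718 0.213 ]
W yellow [160, 162, 225, 154, 20057] [272.1 227.9] [ 0.5262 -0.1982  0.214 ]
W yellow [227, 349, 91, 19, 962] [272.  359.7] [ 0.4638 -0.218   0.214 ]
S yellow [156, 58, 19, 19, 267] [164.1  67.9] [ 0.4711 -0.1949  0.214 ]
S yellow [118, 65, 11, 9, 55] [123.5  69.7] [ 0.5188 -0.2461  0.214 ]
```

View pics/w7.png

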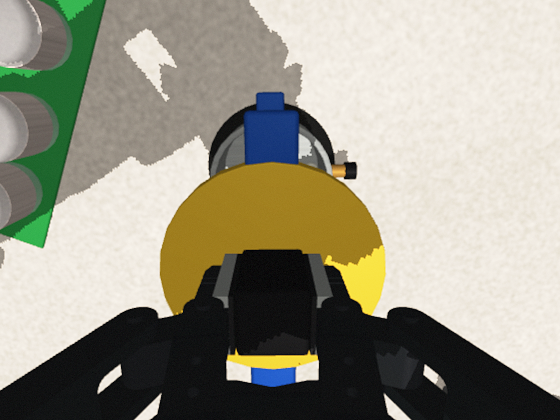

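View pics/s7.png

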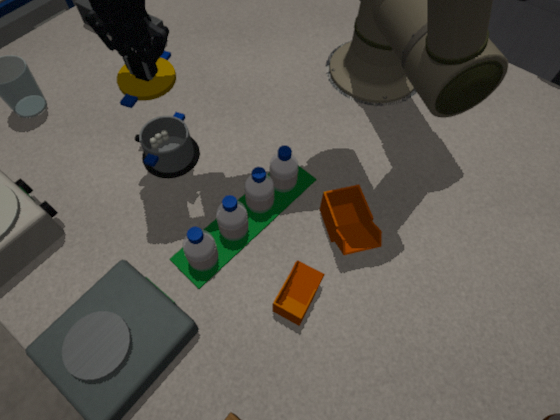

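The wrist view shows the lid gripped square: disc columns 160–385, ears at (271,131) and (272,377). The scene view shows the balls in the jar at (159,139), the small scoop upright at (298,293), and all four bottles standing. Now I compute the lid's offset from the jar in each camera.

```bash
cat > m7.py <<'E'
from h import *
s=readout.state(); tcp=s['ee_pos']; T=R.from_rotvec(s['tool_rot']).as_matrix(); zu=tcp[2]-.0465
i=camera_info('wrist'); i['pose']=np.load('w7.npy')
e=ray(i,[[271,110],[272.5,387]],zu+.015); print("ear ends",np.linalg.norm(e[0]-e[1]),e.mean(0)); 
d=ray(i,[[272,162],[272,367]],zu+.016); print("disc ends",np.linalg.norm(d[0]-d[1]),d.mean(0))
print("lid-tcp in tool",T.T@(e.mean(0)-tcp),T.T@(d.mean(0)-tcp))
j=camera_info('scene')
im=cv2.imread("pics/s7.png")[:,:,::-1].copy(); im0=cv2.imread("pics/scene0.png")[:,:,::-1].copy()
L=ray(j,[[165,54.6],[127.5,99.4]],zu+.012); print("scene lid",L.mean(0),np.degrees(np.arctan2(*(L[1]-L[0])[1::-1])))
Jl=ray(j,[[178.8,115.4],[150.1,158.4]],.059); print("scene jar",Jl.mean(0),np.degrees(np.arctan2(*(Jl[1]-Jl[0])[1::-1])))
# jar rim ellipse fits by edges (scene, top): predicted vs shift search on gradient
a=np.linspace(0,2*np.pi,180,endpoint=False)
def score(img,cam,c,z,rr):
    g=cv2.GaussianBlur(cv2.cvtColor(img,cv2.COLOR_RGB2GRAY),(0,0),1).astype(np.float32); m=cv2.magnitude(cv2.Sobel(g,5,1,0),cv2.Sobel(g,5,0,1))
    p=proj(cam,np.c_[c[0]+rr*np.cos(a),c[1]+rr*np.sin(a),0*a+z]).astype(np.float32)
    return cv2.remap(m,p[:,:1],p[:,1:],1).mean()
t0=cv2.imread("pics/top0.png")[:,:,::-1].copy()
for nm,img,cam,sets in (("scene",im0,j,[(.07,.05),(.07,.045)]),("top",t0,camera_info("top"),[(.07,.05),(.07,.045)])):
    b=max(((sum(score(img,cam,(x,y),z,r) for z,r in sets)),x,y) for x in np.arange(.498,.524,.001) for y in np.arange(-.216,-.190,.001)); print(nm,b)
E
python3 m7.py
```

```text
ear ends 0.1295570278666783 [ 0.50995743 -0.20321305  0.21322927]
disc ends 0.09723005770073588 [ 0.50638679 -0.20443073  0.21422927]
lid-tcp in tool [ 0.00313122 -0.00086791  0.03149945] [-0.00064089 -0.00079496  0.03050042]
scene lid [ 0.5015367  -0.20659511  0.21022927] 15.715049559242507
scene jar [ 0.50880116 -0.20410934  0.059     ] 17.93272740449765
scene (np.float32(211.21094), np.float64(0.511), np.float64(-0.20199999999999999))
top (np.float32(178.03052), np.float64(0.511), np.float64(-0.20099999999999998))
```

```bash
python3 -m pendant '[{"x":0.003,"y":0,"z":0.01,"ax":0,"ay":0,"az":0,"hand":220},{"x":0.003,"y":-0.001,"z":0.025,"ax":0,"ay":0,"az":0,"hand":220},{"x":0,"y":0,"z":0.025,"ax":0,"ay":0,"az":0,"hand":220},{"x":0,"y":0,"z":0.02,"ax":0,"ay":0,"az":0,"hand":220},{"x":0,"y":0,"z":0.01,"ax":0,"ay":0,"az":0,"hand":220},{"x":0,"y":0,"z":0.008,"ax":0,"ay":0,"az":0,"hand":220},{"x":0,"y":0,"z":0,"ax":0,"ay":0,"az":0,"hand":220},{"x":0,"y":0,"z":0,"ax":0,"ay":0,"az":0,"hand":220}]' 60
cat > m8.py <<'E'
from h import *
s=readout.state(); tcp=s['ee_pos']; T=R.from_rotvec(s['tool_rot']).as_matrix(); zu=tcp[2]-.0465
print(tcp,"under above rim",zu-.07)
j=camera_info('scene');im=read_camera('scene');cv2.imwrite('pics/s8.png',im[:,:,::-1])
for c,st,m in comps(im,"blue",8):
    if 90<c[0]<210 and 50<c[1]<175: print(st.tolist(),c.round(1),ray(j,c,zu+.012)[0].round(4))
L=np.array([.511,-.202,0]); ov=im.copy()
a=np.linspace(0,2*np.pi,80)[:,None]
for (cc,z,r,col) in ((tcp,zu+.016,.05,(255,0,255)),(L,.07,.05,(0,255,255))):
    cv2.polylines(ov,[np.int32(proj(j,np.c_[cc[0]+r*np.cos(a),cc[1]+r*np.sin(a),0*a+z])*16)],True,col,1,cv2.LINE_AA,4)
o=np.hstack([cv2.resize(x[70:200,90:220],(390,390),interpolation=2) for x in (im,ov)]); cv2.imwrite('pics/c8.png',o[:,:,::-1])
E
python3 m8.py
```

```text
time: 26.32
ee_pos: [0.5131, -0.2024, 0.1475]
tool_rot: [3.103, 0.486, 0.001]
force: [-0.1, 0.3, -1.0]
opening: 0.0251
[ 0.51310266 -0.20243063  0.1475163 ] under above rim 0.0310163034954493
[174, 95, 6, 6, 19] [176.5  97.4] [ 0.4483 -0.2167  0.113 ]
[136, 136, 14, 9, 75] [142.5 140.1] [ 0.5655 -0.1868  0.113 ]
[145, 154, 12, 9, 68] [150.2 158.2] [ 0.5851 -0.1443  0.113 ]
```

```bash
python3 -m pendant '[{"x":-0.001,"y":0,"z":0.006,"ax":0,"ay":0,"az":0,"hand":220},{"x":0,"y":0,"z":0.006,"ax":0,"ay":0,"az":0,"hand":220},{"x":0,"y":0,"z":0.005,"ax":0,"ay":0,"az":0,"hand":220},{"x":0,"y":0,"z":0.002,"ax":0,"ay":0,"az":0,"hand":220},{"x":0,"y":0,"z":0,"ax":0,"ay":0,"az":0,"hand":220},{"x":0,"y":0,"z":0,"ax":0,"ay":0,"az":0,"hand":220},{"x":0,"y":0,"z":0,"ax":0,"ay":0,"az":0,"hand":220},{"x":0,"y":0,"z":0,"ax":0,"ay":0,"az":0,"hand":220}]' 60
python3 m8.py
```

```text
time: 27.38
ee_pos: [0.5119, -0.2026, 0.128]
tool_rot: [3.104, 0.486, 0.0]
force: [0.5, -0.4, -1.6]
opening: 0.025
[ 0.51194108 -0.20259148  0.12804115] under above rim 0.011541149307381773
[177, 102, 5, 6, 15] [179.1 104.2] [ 0.4471 -0.2161  0.0935]
[140, 142, 12, 10, 74] [145.5 146.4] [ 0.5649 -0.1871  0.0935]
[145, 155, 11, 8, 62] [150.1 158.4] [ 0.5788 -0.159   0.0935]
```

View pics/c8.png

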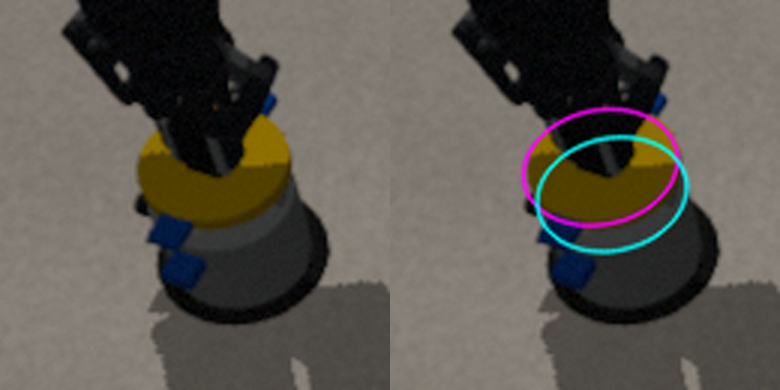

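The lid hovers level. Its disc matches the predicted outline to about 1–2 camera pixels, the near ear at crop (170,233) sits above the lug at (183,268), and there is no sign of contact force. I hand in.

```bash
python3 -c "
from plant import arm; print(arm.sign_off())"
```

```text
the job is handed in; nothing more can be done
None
```

I poured the balls into the jar, stood the empty scoop upright back at its original spot and let go of it. I then carried the lid over the bottles and handed the job in while holding it above the jar, at about 27 s of the 72 s allowed.

**Last checks**
- **Lid height and level:** it hovers about 11.5 mm above the rim and is level, held by the knob at 25 mm opening. The wrist force shows no sign of contact.
- **Lid centring:** the gripper is about 1–2 mm from the jar axis. The lid's ears are within about 1° of the jar's lugs.
- **Scoop and bottles:** the scene picture taken before the final descent shows the scoop upright and all four bottles standing in place.
- **Balls:** the scoop is visibly empty and the balls are piled inside the jar. I did not count all six individually, because some are hidden by the jar wall.

**Disagreements**
- The earlier estimates of the lid's x position from the scene and wrist cameras differed by about 3–5 mm. The far ear was partly hidden in the last pictures, so I trusted the near ear and the disc outline.

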